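# Clamp a plywood tree in a wedge vise

## Robot

A 6-joint arm with a two-finger parallel gripper is mounted at the origin on the work surface. World frame = base frame: x ahead of the robot, y to its left, z up, the work surface at z = 0. Lengths are in m, angles in degrees, forces in N, time in s.
With the tool pointing down it reaches from about 0.4 to 0.825 m from the base axis. Payload 7 kg.
Tool frame: the origin (TCP) lies midway between the tips of the shut fingers; the grasp point (between the pads) lies 19 mm behind it; z points along the fingers, y is the line along which they close (so a half turn about z gives the same grasp; the last joint's range is limited). The gripper opens to 88 mm and grips with 3 to 60 N. Pads are 19 mm wide; open, the fingers measure 130 mm over their backs; the gripper's body (78 mm by 193 mm) begins 47 mm behind the grasp point.
Start: joints at [83.829, 20.546, 0.682, 0, -70.136, -16.507], TCP at [0.26, 0.623, 0.227] pointing down, gripper open.
Joint ranges: [-176.03, 176.03], [-82.01, 121.73], [-58.28, 71.71], [-173.87, 95.51], [-174.79, -0.11], [-173.66, 173.66]. Speed limits (degrees/s): [136.94, 136.94, 172.46, 180, 180, 180].

## Interface

Orientations are given as a 3x3 rotation matrix whose columns are the frame's x, y, z axes.
In Python, from rig import robot gives the robot as it stands. Calls block until the motion is done:
- robot.goto(position, orientation): joint-space move of the TCP to a pose.
- robot.servo_line(position, ori=None, speed=0.15): straight line of the TCP; ori=None keeps the orientation; speed is the mean speed in m/s.
- robot.movej(angles): joint-space move.
- robot.move_gripper(opening): opening from 0.0 (shut) to 1.0 (fully open); the grip force is fixed at half the most; returns when the fingers have stopped.
- robot.dwell(seconds).
- robot.ik(position, orientation): joint angles nearest the present ones, or None.
- robot.grab_frame(name): name is "scene" or "top" or "wrist"; returns (picture, depth): 480x640x3 uint8, red, green, blue; 480x640 float32, m along the optical axis (not along the pixel's ray), 0 where there is no reading.
- robot.camera_info(name): a dict with "vfov" (degrees; the focal length in pixels is half the picture's height over the tangent of half this angle, whatever the lens; pixels are square), "cx", "cy" (the principal point, pixels), "view" (4x4, takes a point from world to camera coordinates); the wrist camera has in their place "T_tool_cam" (4x4, takes a point from camera to tool coordinates, whose origin is the TCP and whose axes are the flange's). Camera axes: x right, y down, z forward; pixel columns grow to the right and rows downward; lengths in m; the calibration is good to about 2 mm. A picture is of the moment at which its call begins: read the wrist's pose just before it. camera_info takes no time and is no camera call.
A pose or a line that the arm cannot do raises robot.Unreachable and nothing moves.
- robot.job_done(): hands the job in; it is judged then, once.
Readings, each from a call of its own:
- robot.read_t(): time.
- robot.read_qpos(): joint angles.
- robot.read_qvel(): joint speeds.
- robot.read_effort(): joint torques, N m.
- robot.read_position(): TCP position.
- robot.read_tcp_rot(): TCP orientation.
- robot.read_force(): force on the tool from outside, world axes, zero at the start.
- robot.read_ft_torque(): the same for the moment, N m.
- robot.read_grip_width(): opening from 0.0 (shut) to 1.0 (fully open).
- robot.read_finger_force(): force on a finger pad.
Only numpy, scipy, OpenCV 4.12 (cv2) and the standard library are available. Lean on these libraries where they do the work, as an engineer would, in place of code of your own. Each camera call takes 0.05 s, during which the arm holds its last target. There are 200 camera calls.

## Task

The little plywood tree has just been glued to its foot and must be clamped while it sets: slide the vise's bar up until the foot is snug against the fixed jaw, then take the loose thumb wedge, lay it in the channel between the ramp and the bar with its thin end leading, and push it along the ramp until it jams the bar fast. Press firmly but gently, as with a thumb (about 15 N on the wedge): a loose wedge does not hold and too hard a squeeze crushes the foot. Leave the tree upright, let go of everything, and do not disturb the glue bottle, the propeller or the battery box.

Things in the scene. Friction and masses are not known exactly. Their poses are not given: they have to be found in the camera images.
- vise: Wooden wedge vise fixed on the table, origin on the table top. x: the way the wedge is driven, y: the clamping direction. Bed 18 mm thick, x -170 to +80, y -90 to +110 mm. On it from -y to +y: fixed ramp, wedge channel (open at top and -x end), sliding bar, tree's foot, fixed jaw. Snug, the wedge's thin end comes to about x = +20 mm, up to 30 mm either way.
- bar (a joint): Travel of the sliding bar in m, to the vise's +y (to the fixed jaw); 0 fully back, limit 0.034, about 0.023 with the foot snug. The bar spans x -65 to +65 mm, 45 mm along y, top 44 mm above the table; back face at y = -33 mm + travel, front face at +12 mm + travel. Slides with 2.5 N of friction. Until it is moved forward the channel is too narrow for the wedge.
- bar_handle (a point): Centre of the handle block on the bar: 30 mm along the vise's x, 16 mm along y, from 44 to 76 mm above the table, at x = +25 mm in the vise frame, 18.5 mm ahead of the bar's back face.
- bar_face (a point): Middle of the bar's front (+y) face, the one that presses on the tree's foot; axes as the vise.
- wedge_mid (a point): Centre of the loose wooden thumb wedge, 13 mm above its underside, 0.12 kg. 120 mm long (x), 26 mm high; thin end at +x 30 mm wide, thick end at -x 46.8 mm. Its +y side is straight (y = +19.2 mm), its -y side slopes 0.14 like the ramp. Over its centre stands a thumb tab, 36 (x) x 14 mm (y), 26 to 57 mm above the underside, to pinch from above.
- foot (a point): Centre of the tree's foot, a plywood block 60 mm (x) x 40 mm (y, clamped) x 24 mm high that stands loose on the vise bed between bar and fixed jaw. The flat tree, 6 mm thick and up to 51 mm wide, rises from its middle to 100 mm above the foot's underside. 0.15 kg with the tree.
- wedge: The thumb wedge as a whole; origin 13 mm below point wedge_mid, same axes. It starts flat on the table beside the vise and goes into the channel with its axes as the vise's, standing on the bed (18 mm above the table), tab up.
- tree: The tree with its foot as a whole; origin at the centre of the foot's underside, z up the trunk.
- glue: White glue bottle, 48 mm across, 115 mm tall, origin at its underside. Leave alone.
- propeller: Blue three-bladed toy propeller, about 105 mm across, 14 mm high, lying flat. Leave alone.
- battery_box: Flat black open battery box, 65 x 110 x 18 mm, origin at its underside. Leave alone.
- jaw_nominal (a point): Nominal middle of the fixed jaw's cork-faced holding face (y = +75 mm in the vise). The jaw is 140 mm along x, 28 mm along y, top 48 mm above the table. It is screwed down in slots: its real face may lie up to 1 mm either way in y, and this point does not show that. The firm cork gives 0.5 mm at 20 N.
- ramp_nominal (a point): Nominal point on the ramp's working face, at x = -45, y = -49 mm in the vise. The ramp is a 26 mm high rail, top 44 mm above the table, screwed down in slots: its face looks to +y and runs from x -160 to +70 mm along y = -42.8 mm + 0.14 x, but may really lie up to 3 mm either way in y; this point does not show that. Channel narrows to +x. Wood on wood friction 0.3: a driven wedge stays put.
Mind the look-alikes: they are no part of the job. What is shaped like the wedge but black or red is not meant.

How it is judged:
By the outcome, as a careful person would: the job done as asked, in the order asked, and still so for the second after the job is handed in, with the robot touching nothing.
It also fails if it takes over 61 s, if anything falls off the work surface, if the arm or the gripper's body presses on something with over 40 N, if the wrist force passes 120 N, or if a joint passes its speed limit or range.

## Working session

There is one attempt and no reset: what is moved stays moved. The work goes in short steps, each a Python script; the robot and the scene stay as the last script left them, time stands still between calls to the robot, and variables do not carry over. Pictures are saved under pics/ and viewed, at most 10 in all, crops included, and the job is handed in when it is done.

```bash
ls; mkdir -p pics
python3 - <<'E'
from rig import robot
import cv2,numpy as np
for n in("top","scene"):
    p,d=robot.grab_frame(n); cv2.imwrite(f"pics/{n}0.png",p[:,:,::-1]); np.savez(f"{n}0.npz",p=p,d=d)
    i=robot.camera_info(n); print(n,i["vfov"],i["cx"],i["cy"],np.round(i["view"],4).tolist())
print(robot.camera_info("wrist"),robot.read_t(),robot.read_tcp_rot())
E
```

```text
pics
top 44.32559871086689 317.3665660672711 240.71504951355266 [[-0.0057, -0.9999, -0.0087, -0.0053], [-0.9928, 0.0067, -0.1194, 0.5311], [0.1194, 0.008, -0.9928, 1.3409], [0.0, 0.0, 0.0, 1.0]]
scene 52.487901112997505 317.360384226575 237.22788035170356 [[-0.6831, 0.73, 0.0198, 0.3618], [0.4031, 0.3995, -0.8233, -0.1122], [-0.609, -0.5545, -0.5672, 1.3616], [0.0, 0.0, 0.0, 1.0]]
{'vfov': 64.1655944165718, 'cx': 317.747420975476, 'cy': 236.32903221656986, 'T_tool_cam': array([[ 7.05475794e-05, -9.68131122e-01, -2.50443855e-01,
         6.86267928e-02],
       [ 9.99999394e-01,  3.43535975e-04, -1.04630370e-03,
        -3.76084714e-04],
       [ 1.09899565e-03, -2.50443630e-01,  9.68130560e-01,
        -1.58697045e-01],
       [ 0.00000000e+00,  0.00000000e+00,  0.00000000e+00,
         1.00000000e+00]])} 0.1 [[ 9.22651587e-01 -3.85634377e-01 -4.19326433e-04]
 [-3.85634577e-01 -9.22650557e-01 -1.38692094e-03]
 [ 1.47952626e-04  1.44135158e-03 -9.99998950e-01]]
```

View pics/top0.png

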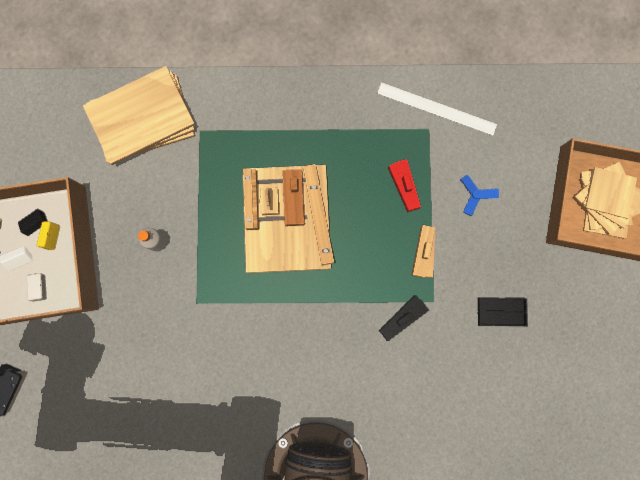

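View pics/scene0.png

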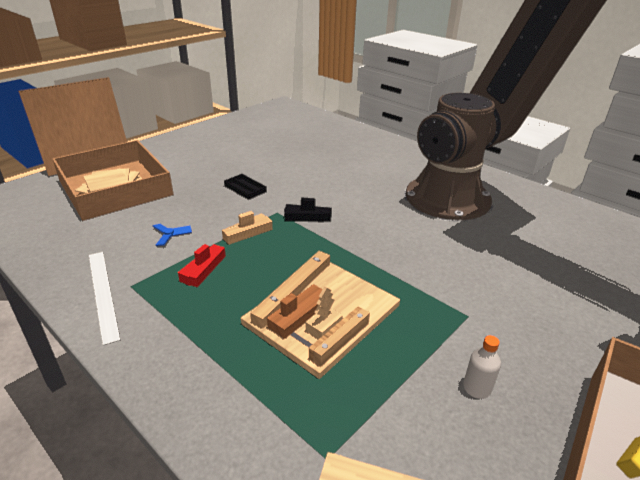

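The top view has world +x up and +y left. It shows the vise at about (288,218), with the ramp at col 318, the bar at (293,197), the tree at (268,200) and the jaw at col 250. The tan wedge is at (425,252). The red and black look-alikes are at (404,185) and (403,318).

```bash
cat > h.py <<'E'
from rig import robot
import numpy as np, cv2
def cam(n):
    i=robot.camera_info(n); f=240/np.tan(np.radians(i["vfov"]/2))
    if n=="wrist":
        T=np.eye(4);T[:3,:3]=robot.read_tcp_rot();T[:3,3]=robot.read_position()
        T=T@i["T_tool_cam"]
    else: T=np.linalg.inv(i["view"])
    return dict(T=T,f=f,cx=i["cx"],cy=i["cy"])
def cast(c,uv,z):
    uv=np.atleast_2d(uv).astype(float)
    d=np.c_[(uv[:,0]-c["cx"])/c["f"],(uv[:,1]-c["cy"])/c["f"],np.ones(len(uv))]@c["T"][:3,:3].T
    o=c["T"][:3,3]; return (o+d*((z-o[2])/d[:,2])[:,None])
def proj(c,P):
    q=(np.atleast_2d(P)-c["T"][:3,3])@c["T"][:3,:3]
    return np.c_[q[:,0]/q[:,2]*c["f"]+c["cx"],q[:,1]/q[:,2]*c["f"]+c["cy"]]
def cloud(c,d):
    v,u=np.mgrid[0:480,0:640]
    P=np.stack([(u-c["cx"])/c["f"]*d,(v-c["cy"])/c["f"]*d,d],-1)
    return P@c["T"][:3,:3].T+c["T"][:3,3]
def down(yaw):
    c,s=np.cos(yaw),np.sin(yaw); return np.array([[c,s,0],[s,-c,0],[0,0,-1.]])
def shot(n,name):
    c=cam(n); p,d=robot.grab_frame(n); cv2.imwrite(f"pics/{name}.png",p[:,:,::-1]); np.savez(name+".npz",p=p,d=d,**c)
    return c,p,d
def load(name):
    z=np.load(name+".npz"); return {k:z[k] for k in("T","f","cx","cy")},z["p"],z["d"]
E
python3 - <<'E'
from h import *
c=cam("top")
for n,uv,z in [("bed corners",[(243,168),(326,165),(330,269),(246,272)],.018),("ramp ends",[(313,165),(327,264)],.044),("bar",[(284,170),(303,170),(303,224),(285,225)],.044),("wedge",[(421,227),(435,227),(433,277),(413,276)],.026),("handle",(294,183),.076),("red",(404,185),.02),("black",(403,318),.02),("glue",(148,240),.1)]:
    print(n,np.round(cast(c,uv,z),3).tolist())
P=cloud(c,np.load("top0.npz")["d"])
print(P[197,293],P[185,294],P[240,425],P[250,427],P[200,425-60])
im=cv2.imread("pics/top0.png")
a=cv2.resize(im[155:285,230:345],None,fx=4,fy=4,interpolation=2);b=cv2.resize(im[215:290,400:445],None,fx=6,fy=6,interpolation=2)
o=np.zeros((520,740,3),np.uint8);o[:520,:460]=a;o[:450,465:735]=b;cv2.imwrite("pics/crop1.png",o)
for p in [(.55,.07),(.52,-.25)]:
    print(robot.ik([*p,.22],down(0)))
E
```

```text
bed corners [[0.709, 0.168, 0.018], [0.715, -0.03, 0.018], [0.466, -0.038, 0.018], [0.46, 0.159, 0.018]]
ramp ends [[0.708, 0.0, 0.044], [0.476, -0.031, 0.044]]
bar [[0.697, 0.068, 0.044], [0.697, 0.024, 0.044], [0.569, 0.024, 0.044], [0.567, 0.066, 0.044]]
wedge [[0.562, -0.252, 0.026], [0.562, -0.284, 0.026], [0.445, -0.276, 0.026], [0.448, -0.23, 0.026]]
handle [[0.659, 0.044, 0.076]]
red [[0.664, -0.215, 0.02]]
black [[0.351, -0.205, 0.02]]
glue [[0.527, 0.367, 0.1]]
[0.63274544 0.04748871 0.04300257] [0.6530951  0.04333391 0.08042829] [ 0.53183361 -0.26029255  0.0248216 ] [ 0.50512875 -0.25881149  0.05557622] [ 0.6334721  -0.12375261 -0.00466638]
[ 27.49218212   9.49147546 -15.26295159   0.         -65.24557294
  62.50781788]
[ -6.26087801  11.63107061 -12.56425021   0.         -65.80467918
  96.26087801]
```

View pics/crop1.png

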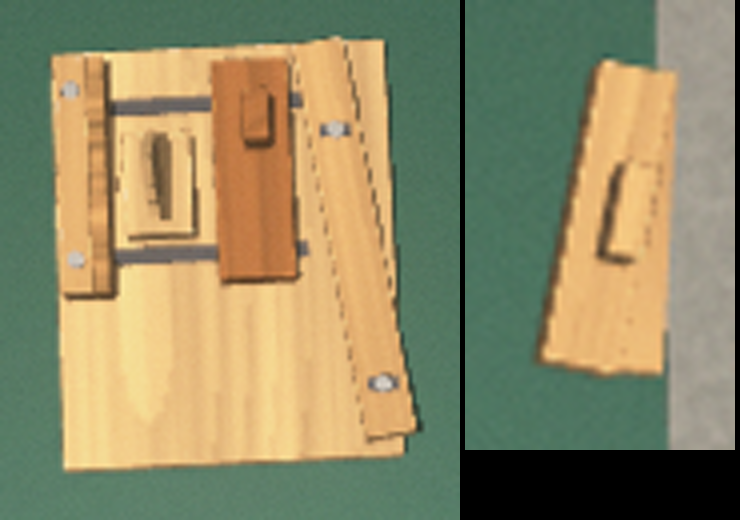

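The crops confirm that the wedge's thin end points to +x at yaw of about -11° and the vise sits at yaw of about +2°, origin near (0.633, 0.056). The sizes match the ones given. Next I'll take closer looks with the wrist camera.

Run:
```python
from h import *
robot.goto([.60,.05,.23],down(np.radians(-88))); print(robot.read_t(),robot.read_position(),robot.read_force())
c,p,d=shot("wrist","w1")
P=cloud(c,d)
# depth-based heights: planes check
for z in (.018,.044,.048,.076): 
    m=abs(P[...,2]-z)<.003; print(z,m.sum())
print(robot.read_t())
```

```text
2.4667 [0.60006211 0.05084338 0.2299616 ] [-0.20518989  0.27421919  0.58814593]
0.018 23784
0.044 17219
0.048 5392
0.076 894
2.5167
```

View pics/w1.png

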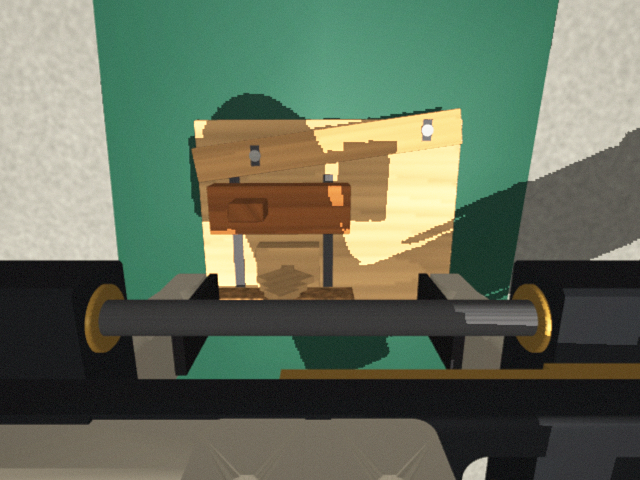

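The wrist view has up = -y and left = +x. It shows the bar at corners (208,184), (350,183), (351,233) and (210,233). The handle top spans (230..267, 198..221), and the ramp's face edge runs from about (196,181) to (462,144). The tree's foot is near (288,265).

Run:
```python
from h import *
c,p,d=load("w1")
hsv=cv2.cvtColor(p,cv2.COLOR_RGB2HSV); print(hsv[195,300],hsv[210,248],hsv[150,300],hsv[270,288],hsv[225,345])
m=((hsv[...,0]<13)&(hsv[...,1]>190)&(hsv[...,2]>40)).astype(np.uint8); m[260:]=0
m=cv2.morphologyEx(m,cv2.MORPH_OPEN,np.ones((5,5)))
k=max(cv2.findContours(m,0,1)[0],key=cv2.contourArea); r=cv2.minAreaRect(k); b=cv2.boxPoints(r)
print("bar px",b.round(1).tolist(), cv2.contourArea(k)); W=cast(c,b,.044); print(W.round(4).tolist(), W.mean(0))
e=[np.linalg.norm(W[i]-W[i-1]).round(4) for i in range(4)]; print(e)
for n,uv,z in [("bed",[(195,121),(461,118)],.018),("ramp face",[(196,181),(462,144)],.044),("ramp back",[(194,150),(462,110)],.044),("handle top",[(230,198),(267,199),(267,221),(230,221)],.076),("foot back edge",[(258,243),(320,243)],.042)]:
    print(n,cast(c,uv,z).round(4).tolist())
P=cloud(c,d); q=P[140:260,190:470]; 
s=P[245:256,262:318].reshape(-1,3); print("near foot",np.median(s,0)); print(np.median(P[187:195,280:340].reshape(-1,3),0),np.median(P[204:216,238:260].reshape(-1,3),0))
print([ (v,P[v,285].round(3).tolist()) for v in range(232,292,4)])
im=cv2.resize(p[100:310,180:480],None,fx=2.6,fy=2.6,interpolation=2);cv2.imwrite("pics/crop2.png",im[:,:,::-1])
```

```text
[ 12 184 118] [ 12 181 113] [ 16 140 159] [ 16 137 121] [ 12 174 113]Traceback (most recent call last):
  File "<stdin>", line 6, in <module>
ValueError: max() iterable argument is empty
```

Run:
```python
from h import *
c,p,d=load("w1")
hsv=cv2.cvtColor(p,cv2.COLOR_RGB2HSV)
m=((hsv[...,0]<=14)&(hsv[...,1]>160)).astype(np.uint8); m[260:]=0
m=cv2.morphologyEx(m,cv2.MORPH_OPEN,np.ones((5,5)))
k=max(cv2.findContours(m,0,1)[0],key=cv2.contourArea); r=cv2.minAreaRect(k); b=cv2.boxPoints(r)
print("bar px",b.round(1).tolist(), cv2.contourArea(k)); W=cast(c,b,.044); print(W.round(4).tolist(), W.mean(0))
print([np.linalg.norm(W[i]-W[i-1]).round(4) for i in range(4)])
for n,uv,z in [("bed",[(195,121),(461,118)],.018),("ramp face",[(196,181),(462,144)],.044),("ramp back",[(194,150),(462,110)],.044),("handle top",[(230,198),(267,199),(267,221),(230,221)],.076),("foot back edge",[(258,243),(320,243)],.042)]:
    print(n,cast(c,uv,z).round(4).tolist())
P=cloud(c,d)
print(np.median(P[187:195,280:340].reshape(-1,3),0),np.median(P[204:216,238:260].reshape(-1,3),0))
print([ (v,P[v,285].round(3).tolist()) for v in range(232,292,4)])
cv2.imwrite("pics/crop2.png",cv2.resize(p[100:310,180:480],None,fx=2.6,fy=2.6,interpolation=2)[:,:,::-1])
```

```text
bar px [[208.0, 183.0], [349.0, 183.0], [349.0, 233.0], [208.0, 233.0]] 6589.0
[[0.7012, 0.0272, 0.044], [0.5747, 0.0226, 0.044], [0.5721, 0.0688, 0.044], [0.7029, 0.0735, 0.044]] [0.63771264 0.04801125 0.044     ]
[np.float64(0.0464), np.float64(0.1266), np.float64(0.0463), np.float64(0.1308)]
bed [[0.7185, -0.0266, 0.018], [0.4723, -0.0382, 0.018]]
ramp face [[0.7119, 0.0258, 0.044], [0.4778, -0.015, 0.044]]
ramp back [[0.7125, -0.0014, 0.044], [0.4815, -0.0432, 0.044]]
handle top [[0.6745, 0.0348, 0.076], [0.6441, 0.0345, 0.076], [0.6441, 0.053, 0.076], [0.675, 0.0542, 0.076]]
foot back edge [[0.6568, 0.082, 0.042], [0.5986, 0.0799, 0.042]]
[0.60948946 0.0304699  0.04470456] [0.65926233 0.04376352 0.0765583 ]
[(232, [0.631, 0.07, 0.046]), (236, [0.633, 0.081, 0.018]), (240, [0.633, 0.084, 0.02]), (244, [0.632, 0.086, 0.029]), (248, [0.631, 0.086, 0.042]), (252, [0.631, 0.09, 0.042]), (256, [0.631, 0.094, 0.042]), (260, [0.631, 0.097, 0.044]), (264, [0.631, 0.102, 0.043]), (268, [0.63, 0.102, 0.053]), (272, [0.629, 0.102, 0.063]), (276, [0.629, 0.103, 0.072]), (280, [0.628, 0.103, 0.082]), (284, [0.627, 0.102, 0.092]), (288, [0.626, 0.102, 0.102])]
```

View pics/crop2.png

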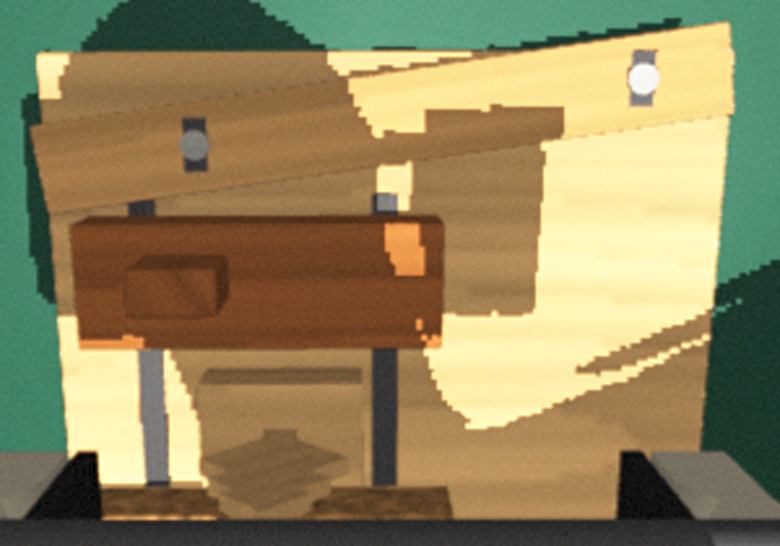

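The measurements agree: vise yaw ≈ 2.1°, origin ≈ (0.634, 0.058), handle centre (0.659, 0.044), and the foot is loose with about 17 mm to the bar. I'll push the bar from behind the handle with shut fingers.

```bash
cat >> h.py <<'E'
TH=np.radians(2.1); VO=np.array([.634,.058]); EX=np.array([np.cos(TH),np.sin(TH)]); EY=np.array([-EX[1],EX[0]])
RV=down(TH-np.pi/2)
def V(x,y,z): return [*(VO+EX*x+EY*y),z]
def toV(p): q=np.array(p[:2])-VO; return np.array([q@EX,q@EY,p[2]])
def fV(): f=np.array(robot.read_force()); return np.array([f[:2]@EX,f[:2]@EY,f[2]])
E
python3 - <<'E'
from h import *
robot.goto(V(.025,-.043,.12),RV); robot.move_gripper(0)
robot.servo_line(V(.025,-.043,.053)); robot.dwell(.1); f0=fV(); print(robot.read_t(),f0)
y=-.043
t0=robot.read_t(); last=None
while y<.016:
    y+=.004 if y<-.02 else .001
    robot.servo_line(V(.025,y,.053),speed=.04); f=fV()-f0
    print(round(robot.read_t()-t0,2),round(y,3),toV(robot.read_position())[:2].round(4),f.round(2))
    if f[1]<-7: break
E
```

```text
5.225 [-0.32904604  0.25086782 -0.31131634]
0.25 -0.039 [ 0.0254 -0.0386] [ 0.9   0.34 -0.29]
0.5 -0.035 [ 0.0251 -0.0347] [ 1.14 -0.56  0.5 ]
0.75 -0.031 [ 0.025  -0.0308] [0.28 0.82 0.74]
1.0 -0.027 [ 0.025  -0.0268] [ 1.23 -0.11  1.27]
1.25 -0.023 [ 0.025  -0.0227] [ 0.25 -0.31 -0.46]
1.5 -0.019 [ 0.025  -0.0186] [ 0.05 -0.25  0.89]
1.75 -0.018 [ 0.025 -0.018] [ 0.73 -0.28 -0.7 ]
2.0 -0.017 [ 0.025  -0.0171] [ 1.44 -2.3  -0.67]
2.25 -0.016 [ 0.025  -0.0161] [ 0.37 -3.78  0.53]
2.5 -0.015 [ 0.025  -0.0149] [-0.22 -3.13 -0.58]
2.75 -0.014 [ 0.025  -0.0139] [ 1.5  -2.62 -0.38]
3.0 -0.013 [ 0.025  -0.0128] [ 0.4  -2.77 -0.3 ]
3.25 -0.012 [ 0.025  -0.0119] [ 0.36 -2.01  0.02]
3.5 -0.011 [ 0.025  -0.0109] [ 0.19 -2.88  0.43]
3.75 -0.01 [ 0.025  -0.0099] [ 0.25 -2.6  -0.22]
4.0 -0.009 [ 0.025 -0.009] [ 0.47 -2.84  0.54]
4.25 -0.008 [ 0.025  -0.0088] [ 0.33 -6.55 -0.22]
4.5 -0.007 [ 0.0249 -0.0086] [  2.07 -10.01  -1.3 ]
```

Run:
```python
from h import *
c1,p1,d1=shot("scene","s1")
robot.servo_line(V(.025,-.012,.053),speed=.1)
robot.servo_line(V(.025,-.012,.23),speed=.25)
c,p,d=shot("wrist","w2"); P=cloud(c,d); print(robot.read_t())
o=np.zeros((600,800,3),np.uint8); o[:300,:400]=cv2.resize(p[80:320,150:470],(400,300)); 
o[:400,400:]=cv2.resize(p1[230:390,230:390],(400,400)); o[300:600,:400]=cv2.resize(p,(400,300))
cv2.imwrite("pics/c3.png",o[:,:,::-1])
```

```text
10.9333
```

View pics/c3.png

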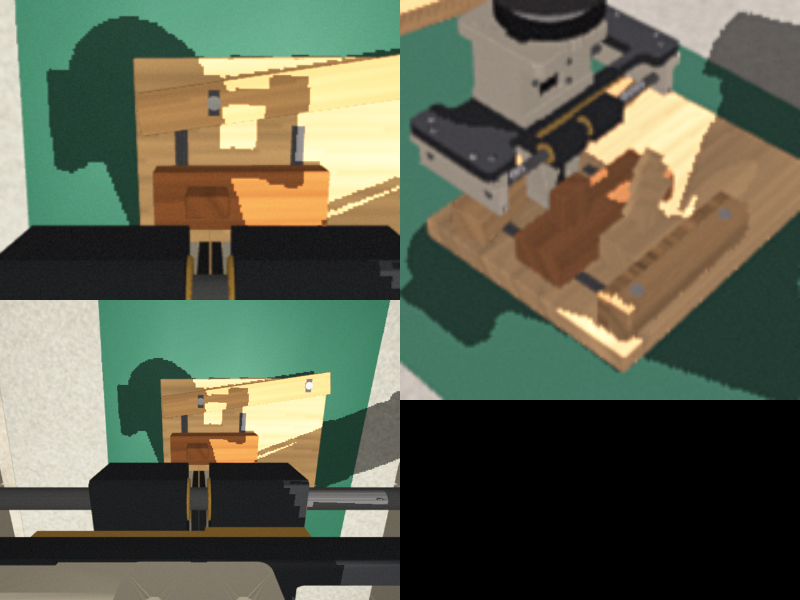

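The bar has clearly moved well forward: the channel is now open and the scene crop shows the foot against the jaw. I'll measure the bar's travel, then move to look at the wedge.

Run:
```python
from h import *
for n in("w1","w2"):
    c,p,d=load(n); P=cloud(c,d); Q=np.stack([(P[...,:2]-VO)@EX,(P[...,:2]-VO)@EY,P[...,2]],-1)
    hsv=cv2.cvtColor(p,cv2.COLOR_RGB2HSV)
    m=(hsv[...,0]<=14)&(hsv[...,1]>150)&(abs(Q[...,2]-.0445)<.005); m[260:]=0
    q=Q[m&(abs(Q[...,0])<.07)]; print(n,m.sum(),np.percentile(q[:,1],[1,5,50,99]).round(4),np.percentile(q[:,0],[1,99]).round(4))
    for xx in(-.04,-.02,.0): 
        s=q[abs(q[:,0]-xx)<.006]; print(xx,np.percentile(s[:,1],[2,50]).round(4) if len(s) else None)
    h=Q[(hsv[...,0]<=14)&(hsv[...,1]>150)&(Q[...,2]>.072)&(Q[...,2]<.081)&(abs(Q[...,1])<.04)&(abs(Q[...,0])<.07)]; print("handle",len(h),h.mean(0).round(4),np.ptp(h,0).round(3))
    # ramp face edge: wood at z~.044 outside bar, per x bins max y below bar
    r=Q[(abs(Q[...,2]-.044)<.004)&(Q[...,1]<-.03)&(Q[...,1]>-.1)&(abs(Q[...,0]+.05)<.12)]
    X=np.arange(-.15,.06,.02); Y=[np.percentile(r[abs(r[:,0]-x)<.004][:,1],98) if (abs(r[:,0]-x)<.004).sum()>5 else np.nan for x in X]
    print("ramp resid",(np.array(Y)-(-.0428+.14*X)).round(4))
# wedge look
th=np.radians(-11)
robot.move_gripper(1.0)
robot.goto([.505,-.245,.17],down(th-np.pi/2)); c,p,d=shot("wrist","w3"); print(robot.read_t())
```

```text
w1 5806 [-0.0311 -0.0298 -0.0096  0.0128] [-0.0603  0.0662]
-0.04 [-0.031  -0.0081]
-0.02 [-0.0308 -0.0097]
0.0 [-0.0307 -0.0098]
handle 689 [ 0.0276 -0.0131  0.0764] [0.03  0.016 0.006]
ramp resid [-0.0034 -0.0037 -0.0031 -0.0033 -0.0031  0.0191  0.0164  0.0135  0.0107
  0.0079  0.0052]
w2 2881 [-0.0084 -0.0081  0.003   0.0322] [-0.0583  0.0668]
-0.04 [-0.0085 -0.0023]
-0.02 [-0.0084 -0.0026]
0.0 [-0.0082  0.0118]
handle 654 [0.028  0.0094 0.0763] [0.029 0.016 0.006]
ramp resid [-0.0033 -0.0035 -0.0029 -0.0031 -0.0033 -0.003  -0.0027 -0.0029 -0.0029
 -0.0026 -0.0025]
13.6917
```

View pics/w3.png

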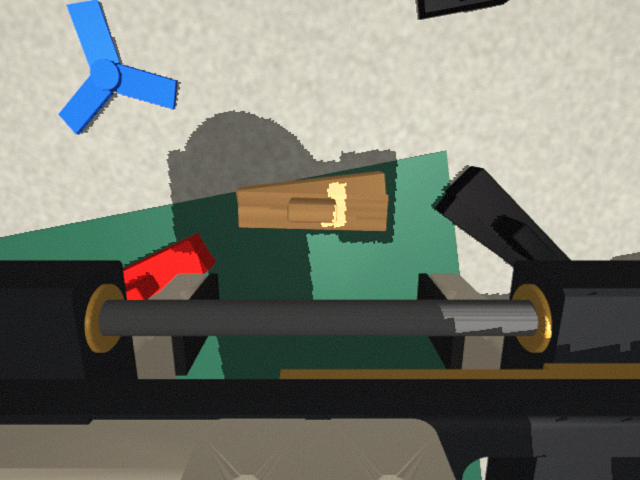

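The bar travelled about 22.5 mm, so the foot is snug. In the picture the wedge spans (238,190)–(387,230) with its thin end left (+x), and the tab is at about (312,208). I'll measure the wedge and grasp its tab across x.

Run:
```python
from h import *
c,p,d=load("w3"); P=cloud(c,d); sl=(slice(150,250),slice(225,400)); q=P[sl].reshape(-1,3)
t=q[(q[:,2]>.05)&(q[:,2]<.065)]; w=q[(q[:,2]>.021)&(q[:,2]<.07)]
for n,a in(("tab",t),("wedge",w)):
    r=cv2.minAreaRect((a[:,:2]*1000).astype(np.float32)); print(n,len(a),np.median(a[:,2]).round(4),r,cv2.boxPoints(r).round(1).tolist())
# straight (+y) side: max y per x-bin
s=q[(q[:,2]>.021)&(q[:,2]<.031)]; X=np.arange(.46,.545,.01)
hi=[np.percentile(s[abs(s[:,0]-x)<.004][:,1],98) for x in X]; lo=[np.percentile(s[abs(s[:,0]-x)<.004][:,1],2) for x in X]
print(np.polyfit(X,hi,1),np.polyfit(X,lo,1),np.array(hi).round(4))
```

```text
tab 992 0.0575 ((509.577392578125, -259.0360107421875), (14.5807466506958, 35.83380126953125), 77.7131576538086) [[490.5, -262.29998779296875], [525.5, -270.0], [528.5999755859375, -255.6999969482422], [493.6000061035156, -248.10000610351562]]
wedge 7152 0.0268 ((509.638427734375, -261.0307312011719), (45.7777214050293, 120.6046142578125), 80.15106964111328) [[446.29998779296875, -273.29998779296875], [565.0999755859375, -293.8999938964844], [573.0, -248.8000030517578], [454.1000061035156, -228.1999969482422]]
[-0.21327885 -0.13154497] [-0.08138759 -0.23687642] [-0.23   -0.2317 -0.2337 -0.2364 -0.238  -0.2397 -0.2426 -0.2449 -0.2468]
```

Run:
```python
from h import *
RW=down(np.radians(-12.1)-np.pi/2); W=[.5096,-.259]
robot.goto([*W,.10],RW); robot.servo_line([*W,.032],speed=.12); print(robot.read_force())
robot.move_gripper(0); print("grip",robot.read_grip_width()*88,robot.read_finger_force(),robot.read_t(),robot.read_position())
robot.servo_line([*W,.13],speed=.2); print("held",robot.read_grip_width()*88,robot.read_finger_force())
robot.goto(V(-.07,-.0305,.13),RV); robot.servo_line(V(-.07,-.0305,.075),speed=.15); robot.dwell(.1)
print(fV(),robot.read_grip_width()*88,toV(robot.read_position()))
shot("scene","s4"); c,p,d=shot("wrist","w4"); print(robot.read_t())
p1=load("s4")[1]
o=np.zeros((480,800,3),np.uint8); o[:300,:400]=cv2.resize(p[80:320,150:470],(400,300)); o[:400,400:]=cv2.resize(p1[230:390,230:390],(400,400)); cv2.imwrite("pics/c4.png",o[:,:,::-1])
```

```text
[ 0.43251188 -0.19749251  0.65585685]
grip 35.821004917366345 30.000025928020477 15.675 [ 0.50945607 -0.25901942  0.031965  ]
held 35.89049323620291 29.999658465385437
[ 0.39431073  0.53002153 -0.28528956] 35.94791159085786 [-0.06908794 -0.03077626  0.07617807]
18.15
```

View pics/c4.png

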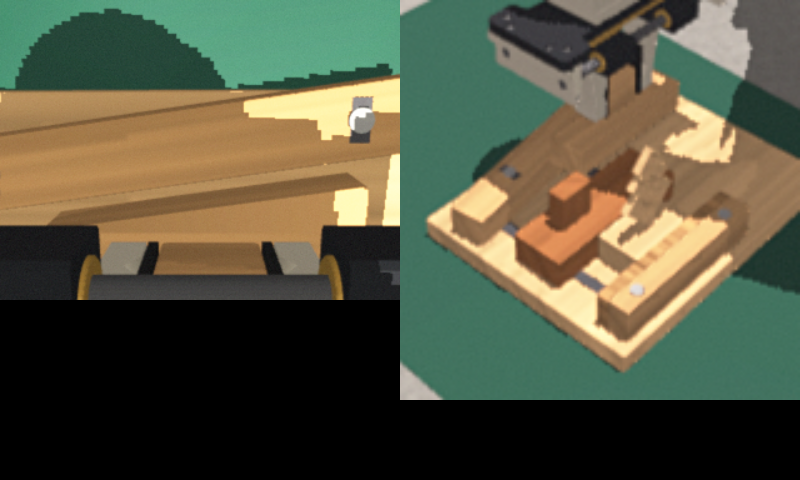

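The wedge is held by its tab over the channel, and the tree is upright. I'll lower it while watching the force, free it to settle on the bed, then re-grip.

Run:
```python
from h import *
f0=fV()
for z in(.060,.053,.0515,.0505):
    robot.servo_line(V(-.07,-.0305,z),speed=.06); robot.dwell(.05); f=fV()-f0; print(z,toV(robot.read_position()).round(4),f.round(2))
    if abs(f).max()>6: print("STOP");break
else:
    robot.move_gripper(.55); robot.dwell(.15); robot.servo_line(V(-.07,-.0305,.0495),speed=.05); f0=fV()
    robot.move_gripper(0); print(robot.read_grip_width()*88, (fV()-f0).round(2),robot.read_t())
    x=-.07
    robot.dwell(.1); f0=fV()
    while x<-.004:
        x+=.006 if x<-.030 else .002
        robot.servo_line(V(x,-.0305,.0495),speed=.04); f=fV()-f0
        print(round(x,3),toV(robot.read_position()).round(4),f.round(2))
        if f[0]<-4 or abs(f).max()>6: break
print(robot.read_t(),robot.read_grip_width()*88)
```

```text
0.06 [-0.0701 -0.0305  0.0597] [-0.03 -0.56 -1.58]
0.053 [-0.0702 -0.0305  0.0528] [ 0.69 -0.28 -0.83]
0.0515 [-0.07   -0.0305  0.0515] [ 1.12 -0.63 -0.69]
0.0505 [-0.07   -0.0305  0.0505] [ 1.34 -0.36 -1.69]
36.01797758381131 [ 0.34 -0.17 -0.41] 20.7917
-0.064 [-0.0635 -0.0304  0.0495] [ 0.74 -1.1  -0.42]
-0.058 [-0.0575 -0.0305  0.0495] [ 0.63 -0.94  0.64]
-0.052 [-0.0515 -0.0305  0.0495] [ 1.21 -0.64 -0.81]
-0.046 [-0.0456 -0.0305  0.0495] [ 0.89 -0.21  0.69]
-0.04 [-0.0394 -0.0302  0.0495] [ 1.75  1.18 -0.46]
-0.034 [-0.0338 -0.0296  0.0495] [-0.37  5.15  0.83]
-0.028 [-0.0281 -0.029   0.0496] [-1.77  8.26  2.89]
22.9917 35.53948679096309
```

```bash
cat > drive.py <<'E'
from h import *
f0=np.array([float(v) for v in open("f0.txt").read().split()])
def drive(x,y,xmax,stop,fine=-.022,big=.002,small=.0007):
    while x<xmax:
        f=np.mean([fV()-f0 for _ in range(2)],0)
        dx=big if x<fine and f[0]>-4 else small
        y+=np.clip(.00012*f[1],-.001,.001)
        x+=dx; robot.servo_line(V(x,y,.0495),speed=.03); f=fV()-f0
        print(round(x,4),round(y,4),toV(robot.read_position()).round(4),f.round(2),round(robot.read_t(),1))
        if f[0]<-stop or abs(f[1])>12 or abs(f[2])>12: break
    return x,y
E
python3 - <<'E'
from h import *
robot.move_gripper(.55); p=toV(robot.read_position()); robot.servo_line(V(-.030,-.0287,.0495),speed=.05); robot.dwell(.1); f0=np.mean([fV() for _ in range(4)],0); print(f0)
open("f0.txt","w").write(" ".join(map(str,f0)))
robot.move_gripper(0); print((fV()-f0).round(2),robot.read_t(),robot.read_grip_width()*88)
from drive import drive
drive(-.030,-.0285,.012,6)
E
```

```text
[ 0.12878652 -0.00900781 -0.37982625]
[ 0.39 -0.24  0.13] 24.2167 35.96241465001135
-0.028 -0.0285 [-0.0278 -0.0285  0.0495] [ 0.75 -0.02  1.07] 24.5
-0.026 -0.0285 [-0.0257 -0.0284  0.0495] [-0.02 -0.29  0.47] 24.7
-0.024 -0.0286 [-0.0238 -0.0283  0.0495] [-1.27  3.15  1.85] 25.0
-0.022 -0.0282 [-0.0217 -0.028   0.0496] [-0.82  2.73  2.72] 25.2
-0.0213 -0.0279 [-0.0213 -0.0279  0.0495] [-1.39  2.    2.52] 25.5
-0.0206 -0.0276 [-0.0206 -0.0277  0.0495] [-1.27  1.7   2.8 ] 25.7
-0.0199 -0.0274 [-0.0199 -0.0276  0.0495] [-2.22 -0.49  2.94] 26.0
-0.0192 -0.0275 [-0.0193 -0.0276  0.0495] [-2.86 -1.18  3.73] 26.2
-0.0185 -0.0276 [-0.0186 -0.0276  0.0495] [-3.41  1.94  6.07] 26.5
-0.0178 -0.0274 [-0.018  -0.0275  0.0495] [-4.61 -0.35  4.92] 26.7
-0.0171 -0.0274 [-0.0176 -0.0275  0.0495] [-5.24  0.74  7.87] 27.0
-0.0164 -0.0273 [-0.0174 -0.0275  0.0495] [-7.09  0.97  7.75] 27.2
```

Run:
```python
from h import *
from drive import drive,f0
robot.move_gripper(.5); robot.dwell(.1); print((fV()-f0).round(2),toV(robot.read_position()).round(4))
robot.servo_line(V(-.0172,-.0275,.0495),speed=.05); robot.move_gripper(0); robot.dwell(.1); print("regrip",(fV()-f0).round(2),toV(robot.read_position()).round(4),robot.read_grip_width()*88)
print(drive(-.0172,-.0275,.012,13.5,small=.0005))
robot.dwell(.2); print((np.mean([fV() for _ in range(4)],0)-f0).round(2))
```

```text
[-0.19  0.3   0.41] [-0.0163 -0.0274  0.0494]
regrip [-0.61  1.09  0.87] [-0.0173 -0.0275  0.0495] 35.788275326746934
-0.0167 -0.0274 [-0.0173 -0.0275  0.0495] [-5.8   1.35  4.09] 28.7
-0.0162 -0.0272 [-0.0172 -0.0275  0.0495] [-7.55 -0.    5.58] 28.9
-0.0157 -0.0272 [-0.017  -0.0275  0.0495] [-7.24 -0.17  7.48] 29.2
-0.0152 -0.0272 [-0.0168 -0.0275  0.0496] [-10.39   1.11   8.41] 29.4
-0.0147 -0.0271 [-0.0166 -0.0274  0.0496] [-11.67   0.82   9.68] 29.7
-0.0142 -0.027 [-0.0164 -0.0274  0.0496] [-11.34   1.55  10.58] 29.9
-0.0137 -0.0268 [-0.0162 -0.0273  0.0496] [-11.88   0.64  10.65] 30.2
-0.0132 -0.0267 [-0.016  -0.0273  0.0496] [-13.     1.19  11.84] 30.4
-0.0127 -0.0266 [-0.0158 -0.0273  0.0496] [-13.93   0.42  13.55] 30.7
(-0.012699999999999996, np.float64(-0.026591042005563777))
[-13.76   0.24  12.28]
```

Run:
```python
from h import *
from drive import f0
robot.move_gripper(.5); robot.dwell(.1)
x,y,z=-.0158,-.0273,.0500
robot.servo_line(V(x,y,z),speed=.05); robot.move_gripper(0); robot.dwell(.1)
for i in range(14):
    f=np.mean([fV()-f0 for _ in range(4)],0)
    print(round(x,4),toV(robot.read_position()).round(4),f.round(2),round(robot.read_t(),1))
    if f[0]<-14.4: break
    x+=.0006 if f[0]>-12 else .0003
    y+=np.clip(.0001*f[1],-.0005,.0005); z+=np.clip(.00012*f[2],-.0008,.0008)
    robot.servo_line(V(x,y,z),speed=.03)
shot("scene","s5")
```

```text
-0.0158 [-0.0158 -0.0273  0.0501] [-0.51  0.03  0.92] 32.1
-0.0152 [-0.0158 -0.0273  0.0501] [-4.68  2.36  3.82] 32.3
-0.0146 [-0.0158 -0.0273  0.0501] [-6.59  1.13  3.06] 32.6
-0.014 [-0.0157 -0.0273  0.0502] [-6.72  0.74  2.44] 32.8
-0.0134 [-0.0157 -0.0273  0.0502] [-7.84  1.34  2.61] 33.1
-0.0128 [-0.0156 -0.0273  0.0503] [-8.59  1.24  1.26] 33.3
-0.0122 [-0.0155 -0.0273  0.0504] [-9.84  0.07  3.28] 33.6
-0.0116 [-0.0154 -0.0272  0.0505] [-8.46  0.72  1.05] 33.8
-0.011 [-0.0153 -0.0273  0.0505] [-12.14   1.32   2.65] 34.1
-0.0107 [-0.0152 -0.0272  0.0506] [-11.97   1.8    0.96] 34.3
-0.0101 [-0.015  -0.0272  0.0506] [-12.94   0.44   1.71] 34.6
-0.0098 [-0.015  -0.0272  0.0507] [-12.47   0.66   1.81] 34.8
-0.0095 [-0.0149 -0.0272  0.0507] [-13.33   1.28   1.18] 35.1
-0.0092 [-0.0148 -0.0272  0.0507] [-13.8    0.56   1.12] 35.3
```

Run:
```python
from h import *
from drive import f0
x,y,z=-.0092,-.0272,.0503
for i in range(8):
    x+=.0003
    robot.servo_line(V(x,y,z),speed=.03); f=np.mean([fV()-f0 for _ in range(6)],0)
    print(round(x,4),toV(robot.read_position()).round(4),f.round(2),round(robot.read_t(),1))
    if f[0]<-15: break
robot.move_gripper(.7); robot.dwell(.1); print((fV()-f0).round(2))
p=robot.read_position(); robot.servo_line([p[0],p[1],.20],speed=.2)
c,p,d=shot("wrist","w6"); robot.servo_line(V(-.10,-.06,.23),speed=.25); c,p,d=shot("wrist","w7"); s=shot("scene","s6")[1]; print(robot.read_t())
o=np.zeros((600,800,3),np.uint8); o[:300,:400]=cv2.resize(p[80:320,150:470],(400,300)); o[:400,400:]=cv2.resize(s[230:390,230:390],(400,400)); cv2.imwrite("pics/c6.png",o[:,:,::-1])
P=cloud(c,d); Q=np.stack([(P[...,:2]-VO)@EX,(P[...,:2]-VO)@EY,P[...,2]],-1)
def md(x0,x1,y0,y1,z0,z1):
    q=Q[(Q[...,0]>x0)&(Q[...,0]<x1)&(Q[...,1]>y0)&(Q[...,1]<y1)&(Q[...,2]>z0)&(Q[...,2]<z1)]; return len(q),q.mean(0).round(4) if len(q) else None
print("wedge rear",md(-.072,-.05,-.045,-.02,.03,.06),"wedge front",md(.012,.035,-.03,-.018,.03,.06),"tab",md(-.04,.01,-.045,-.015,.066,.09),"ramp",md(-.1,-.06,-.075,-.065,.03,.06),"bar",md(-.05,.0,.0,.025,.03,.06),"handle",md(0,.05,-.005,.025,.07,.085))
```

```text
-0.0089 [-0.0141 -0.0276  0.0493] [-18.14   4.42  11.85] 35.9
[ 0.46  0.79 -0.12]
38.2583
wedge rear (623, array([-0.0611, -0.0323,  0.0444])) wedge front (282, array([ 0.0243, -0.0242,  0.0448])) tab (783, array([-0.0134, -0.0283,  0.0746])) ramp (472, array([-0.0804, -0.0701,  0.0447])) bar (464, array([-0.0408,  0.0124,  0.0449])) handle (118, array([0.0184, 0.005 , 0.0752]))
```

View pics/c6.png

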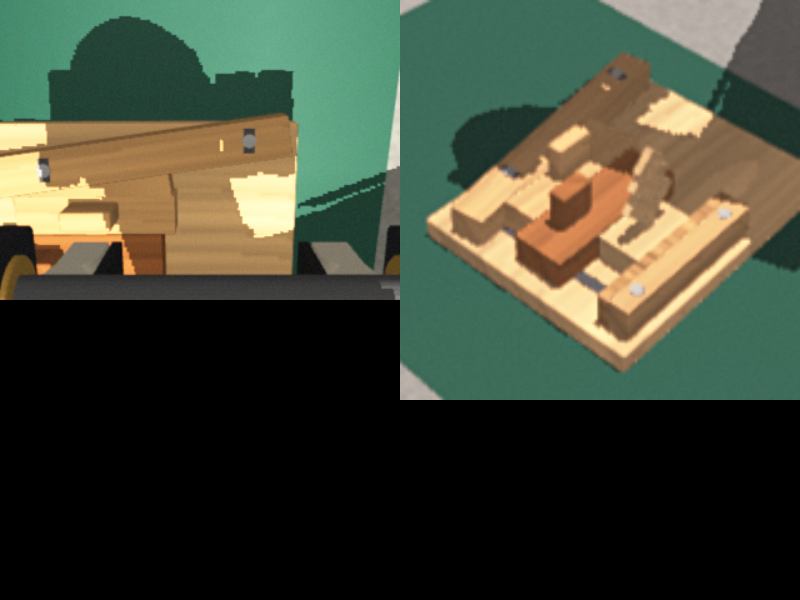

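The wedge sits flush in the channel, jammed between ramp and bar, and level at both ends. The tree is upright, the foot is against the jaw and the arm is clear, so I'm handing in.

```bash
python3 -c "
from rig import robot
print(robot.job_done(),robot.read_t())"
```

```text
the job is handed in; nothing more can be done
the job is handed in; nothing more can be done
```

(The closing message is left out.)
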